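# Release the battery tray with the pin

## Robot

A 7-joint arm with a two-finger parallel gripper is mounted at the origin on a cart in front of the work surface, level with it; the furniture and walls round the work are solid. World frame = base frame: x ahead of the robot, y to its left, z up, the work surface at z = 0. Lengths are in m, angles in rad, forces in N, time in s.
With the tool pointing down it reaches from about 0.425 to 0.925 m from the base axis. Payload 6.8 kg.
Tool frame: the origin (TCP) lies at the very end of the fingers, on their centre line; the grasp point (between the pads) lies 19 mm behind it; z points along the fingers, y is the line along which they close (so a half turn about z gives the same grasp; the last joint's range is limited). The gripper opens to 88 mm and grips with 3 to 60 N. Pads are 20 mm wide; open, the fingers measure 115 mm over their backs; the gripper's body (75 mm by 178 mm) begins 61 mm behind the grasp point.
Start: joints at [-1.394, 0.477, 0.022, 1.555, -0.011, 1.109, -0.083], TCP at [0.19, 0.648, 0.223] pointing down, gripper open.
Joint ranges: [-2.96, 2.96], [-0.34, 2.1], [-1.41, 1.46], [0.24, 2.44], [-1.37, 4.51], [0.17, 1.92], [-2.96, 2.96]. Speed limits (rad/s): [2.39, 2.39, 3.14, 3.14, 3.14, 3.14, 3.14].

## Interface

Orientations are given as a unit quaternion [x, y, z, w].
In Python, from station import get_obs, viewer, manip gives the robot as it stands. The module is installed in compiled form; this text tells all that it offers.
- The arm moves only by the tool apply_moves, never from a script. Its arguments are lists of equal length, an entry for each row: "fingers": the opening, from 0 (shut) to 1 (fully open); "xyz": the shift along the tool's x, y, z in m, a list of three; "twist": the turn about the tool's z in rad. A call has exactly 10 rows; each row shifts and turns the commanded pose from where the row before left it, along the tool's axes as they then stand; what a row does not reach is not made up. A row lasts 1/12 s, in which the tool goes at most 41.7 mm and 7.16 degrees, less where a joint would pass 70% of its speed; a pose out of reach is approached as far as the arm can. A call is refused whole if a number of a shift passes 0.0417 or a number of a turn 0.125, either way. A call with a gripper value outside its range is refused whole. The fingers move at their own pace and stop on an object; "squeeze" is the grip in N (left out, the last holds). Time passes only in rows, so rows that do not move let the fingers close, or fill a call up. It gives the time, the measured TCP pose, the force, the opening and the grip force at its end, in the units of the state.
- get_obs(): the state, without advancing time (a new reading comes with each control period).
- viewer.camera(name): name is "scene" or "top" or "wrist"; returns a dict with "pixels" (420x560x3 uint8, red, green, blue), "mtx" (3x3 intrinsics, pixels), "cam_to_world" (4x4, takes a point from camera to world coordinates); the wrist camera has in their place "T_tool_cam" (4x4, takes a point from camera to tool coordinates, whose origin is the TCP and whose axes are the flange's). Camera axes: x right, y up, looking along -z (the intrinsics and any distortion apply to the point x, -y, -z); pixel columns grow to the right and rows downward; lengths in m; the calibration is good to about 2 mm. A picture is of the moment at which its call begins: read the wrist's pose just before it. There is no depth.
- manip.sign_off(): hands the job in; it is judged then, once.
The state is a dict: "clock": time; "qpos": joint angles; "dq": joint speeds; "tau": joint torques, N m; "position": TCP position; "ee_rot": TCP orientation; "contact_force": force on the tool from outside, world axes, zero at the start; "moment": the same for the moment, N m; "finger_gap": finger opening in m; "finger_force": force on a finger pad.
Only numpy, scipy, OpenCV 4.12 (cv2) and the standard library are available. Lean on these libraries where they do the work, as an engineer would, in place of code of your own. Each camera call takes 0.05 s, during which the arm holds its last target. There are 200 camera calls.

## Task

The battery tray of the blue instrument is held shut by a hidden spring latch. Take the thin pin with the yellow handle from the rack and push it upright down the yellow-ringed hole in the instrument's top until the tray springs out, then let go and leave the pin standing in the hole. Leave the red-handled drift in the rack and do not disturb the ratchet and the screwdriver.

Things in the scene. Friction and masses are not known exactly. Their poses are not given: they have to be found in the camera images.
- release_pin_grip (a point): Centre of the handle of the thin yellow-handled pin; z up along the pin. Handle: round, 24 mm diameter, 54 mm long (27 mm above and below this point). Then a flange 40 mm in diameter, its underside 31 mm below this point, then a steel shank 8 mm in diameter and 54 mm long, tip 85 mm below this point. 0.1 kg. It hangs upright by its flange in either of the rack's two holes.
- drift_grip (a point): Centre of the handle of the red-handled drift, which hangs in the rack's other hole: same handle and flange as the yellow pin, but a shank 17 mm in diameter, too thick for the instrument's hole. It stays in the rack. The top of its handle is 128 mm above the bench.
- rack: Fixed aluminium rack, 190 mm long (y), 70 mm deep (x), top 70 mm above the bench. Two 20 mm through holes 55 mm either side of its middle along y. Origin at the bench under its centre.
- instrument: Blue instrument fixed to the bench, 150 mm long (x, to its back), 116 mm wide (y, to its left), flat top 80 mm above the bench; origin at the bench under its centre. Tray in its front (-x) face. The hole is 45 mm behind its centre. Latch below the hole: pushed 7 mm down it frees the tray, 14 mm is its stop; takes 2 to 5 N at up to 0.05 m/s.
- release_hole (a point): Centre of the release hole's mouth, flush with the instrument's top; z up. A yellow funnel, 32 mm wide at the mouth, narrows over 11 mm to a 13 mm bore. The latch is 40 mm below the mouth; the tray is free once the pin's tip is 47 mm below it, the stop is at 54 mm. When let go, the pin is slowly lifted back to 40 mm by the latch spring and stands there leaning up to 10 degrees.
- tray (a joint): Slide of the battery tray in the instrument's front, m: 0 shut and latched, 0.045 fully out towards the instrument's front. Its spring drives it out once the latch is down, and it stays out.
- ratchet: Ratchet with a black handle, 38 x 184 x 40 mm, lying on the bench near its front edge; origin under its centre, at the bench. Not to be disturbed.
- screwdriver: Screwdriver with a blue handle, 34 x 176 x 34 mm, lying on the bench near its front edge; origin under its centre, at the bench. Not to be disturbed.
Things that resemble listed ones, but are neither listed nor needed, are in the scene too. There is more than one size of the part that bears release_pin_grip; the job needs the middle-sized.

How it is judged:
On the way, in this order (a step that is already met when the one before it is completed fails the run):
1. the yellow-handled pin is in the hole, upright, with its tip at least 20 mm below the mouth (z of release_pin_grip in the frame of release_hole below 0.065 m and horizontal distance between release_pin_grip and release_hole below 0.03 m and angle between release_pin_grip's own z axis and vertical below 0.35 rad), for 0.02 s.
2. the tray has sprung out by 35 mm or more (value of joint tray above 0.035 m), for 0.1 s.
At the end, for the whole second after the job is handed in: The tray is out by at least 35 mm and the yellow-handled pin stands in the release hole: its tip 30 mm or more below the mouth, the middle of its handle within 30 mm of the hole's centre seen from above, leaning less than 20 degrees (value of joint tray above 0.035 m and z of release_pin_grip in the frame of release_hole below 0.055 m and horizontal distance between release_pin_grip and release_hole below 0.03 m and angle between release_pin_grip's own z axis and vertical below 0.35 rad); the robot touches nothing.
It fails at once if the red-handled drift is moved by more than 30 mm (distance of drift_grip from where it was at the start of the episode above 0.03 m).
It fails at once if the ratchet is moved by more than 30 mm (distance of ratchet from where it was at the start of the episode above 0.03 m).
It fails at once if the screwdriver is moved by more than 30 mm (distance of screwdriver from where it was at the start of the episode above 0.03 m).
It also fails if it takes over 40 s, if anything falls off the work surface, if the arm or the gripper's body presses on something with over 40 N, if the wrist force passes 120 N, or if a joint passes its speed limit or range.

## Working session

There is one attempt and no reset: what is moved stays moved. The work goes in short steps, Python scripts to look and compute and a tool call to move; the robot and the scene stay as the last step left them, time stands still between calls to the robot, and variables do not carry over. Pictures are saved under pics/ and viewed, at most 10 in all, crops included, and the job is handed in when it is done.

Besides the shell and the picture viewer there is one more tool, called after "Emit:" as name(argument=value, ...) on one line, values as JSON. apply_moves: Moves the arm, as the interface text tells. Its arguments: {"type":"object","properties":{"fingers":{"type":"array"},"xyz":{"type":"array"},"twist":{"type":"array"},"squeeze":{"type":"number"}},"required":["fingers","xyz","twist"]}

```bash
mkdir -p pics; python3 - <<'E'
from station import get_obs, viewer
import cv2,pickle,numpy as np
o=get_obs();print({k:np.round(v,3).tolist() for k,v in o.items()})
d={}
for n in("scene","top"):
    c=viewer.camera(n);d[n]=c;cv2.imwrite(f"pics/{n}0.png",c["pixels"][:,:,::-1]);print(n,{k:np.round(v,3).tolist() for k,v in c.items() if k!="pixels"})
pickle.dump(d,open("v0.pkl","wb"))
E
```

```text
{'clock': 0.0, 'qpos': [-1.394, 0.478, 0.022, 1.556, -0.011, 1.109, -0.083], 'dq': [-0.001, -0.002, -0.0, 0.002, 0.0, -0.0, -0.0], 'tau': [-0.0, -58.285, 1.535, -27.26, -0.054, 0.017, 0.0], 'position': [0.189, 0.647, 0.222], 'ee_rot': [0.142, 0.99, -0.001, -0.0], 'contact_force': [0.523, 0.108, -0.391], 'moment': [0.033, 0.007, -0.021], 'finger_force': 0.0, 'finger_gap': 0.088}
scene {'mtx': [[430.263, 0.0, 276.74], [0.0, 430.263, 209.386], [0.0, 0.0, 1.0]], 'cam_to_world': [[0.813, 0.42, -0.403, 0.177], [-0.582, 0.58, -0.57, -0.479], [-0.006, 0.698, 0.716, 0.707], [0.0, 0.0, 0.0, 1.0]]}
top {'mtx': [[497.396, 0.0, 282.626], [0.0, 497.396, 201.43], [0.0, 0.0, 1.0]], 'cam_to_world': [[-0.026, 0.994, -0.11, 0.389], [-1.0, -0.024, 0.02, 0.04], [0.017, 0.11, 0.994, 1.021], [0.0, 0.0, 0.0, 1.0]]}
```

View pics/scene0.png

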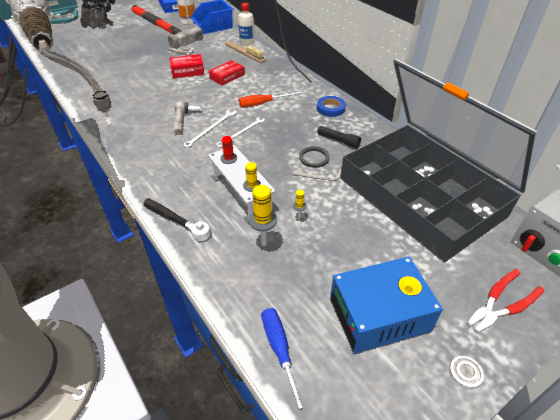

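View pics/top0.png

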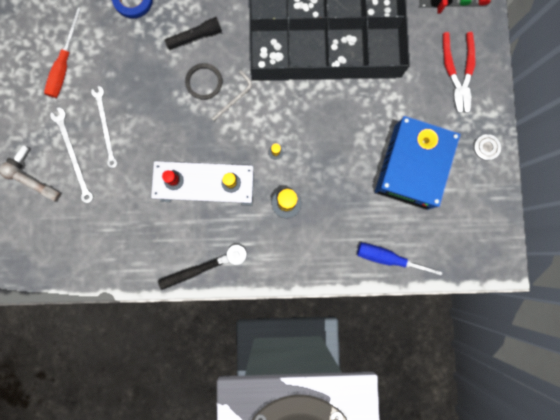

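The scene view shows the rack with the red handle at about (228,148) and the yellow one at (252,175). Decoy pins, one large and one small, stand on the bench at (262,210) and (300,200). The instrument's funnel is at (411,286). In the top view the rack pin is at (229,180), the drift at (169,177), the large decoy at (287,199) and the funnel at (428,139).

```bash
cat > h.py <<'E'
import numpy as np,cv2
def ray(c,p):
    K=c["mtx"];T=c["cam_to_world"];d=T[:3,:3]@np.array([(p[0]-K[0,2])/K[0,0],-(p[1]-K[1,2])/K[1,1],-1]);return T[:3,3],d
def plane(c,p,z):
    o,d=ray(c,p);return o+d*(z-o[2])/d[2]
def tri(c1,p1,c2,p2):
    o1,d1=ray(c1,p1);o2,d2=ray(c2,p2)
    s=np.linalg.lstsq(np.c_[d1,-d2],o2-o1,rcond=None)[0];a=o1+d1*s[0];b=o2+d2*s[1];return (a+b)/2,np.linalg.norm(a-b)
def blobs(c,col,lo=15):
    h=cv2.cvtColor(c["pixels"],cv2.COLOR_RGB2HSV)
    r={"y":((22,120,90),(35,255,255)),"b":((100,150,60),(125,255,255)),"r":((0,180,90),(5,255,255))}[col]
    m=cv2.inRange(h,*r);n,l,s,ct=cv2.connectedComponentsWithStats(m)
    return m,[(ct[i].round(1).tolist(),s[i].tolist()) for i in range(1,n) if s[i,4]>lo],l
E
python3 - <<'E'
import pickle;from h import *
d=pickle.load(open("v0.pkl","rb"))
for n in d:
    for col in "yr":
        print(n,col,[b for b in blobs(d[n],col)[1]])
    m,b,l=blobs(d[n],"b",800);print(n,"b",b)
    cs=cv2.findContours(m,cv2.RETR_EXTERNAL,cv2.CHAIN_APPROX_NONE)[0];k=max(cs,key=cv2.contourArea) 
    for cc in cs:
        if cv2.contourArea(cc)>2500: print("quad",cv2.minAreaRect(cc),cv2.approxPolyDP(cc,6,True)[:,0].tolist())
E
```

```text
scene y [([258.6, 195.2], [245, 162, 26, 62, 872]), ([299.5, 198.3], [296, 190, 8, 18, 135]), ([409.7, 285.5], [399, 276, 23, 19, 333])]
scene r [([244.8, 6.5], [241, 3, 8, 8, 52]), ([137.7, 10.1], [132, 6, 14, 10, 76]), ([163.4, 24.7], [156, 19, 16, 14, 104]), ([227.4, 147.3], [222, 136, 11, 24, 200]), ([528.3, 242.4], [522, 235, 14, 17, 116]), ([502.5, 283.6], [489, 269, 31, 30, 295]), ([525.3, 301.2], [507, 287, 37, 27, 327])]
scene b [([213.0, 16.0], [190, 0, 43, 34, 1043]), ([70.4, 139.2], [0, 20, 134, 223, 3427]), ([178.0, 306.2], [136, 222, 87, 143, 2542]), ([385.2, 303.4], [332, 257, 111, 96, 6188]), ([275.4, 333.9], [262, 308, 29, 57, 847])]
quad ((387.67926025390625, 301.37738037109375), (80.49329376220703, 100.27320861816406), 74.05460357666016) [[409, 257], [334, 275], [332, 289], [349, 326], [355, 324], [354, 352], [433, 327], [442, 309]]
quad ((64.38800048828125, 129.04286193847656), (251.2335968017578, 24.68839454650879), 59.430782318115234) [[2, 20], [1, 46], [11, 34], [27, 90], [38, 94], [63, 150], [78, 148], [115, 239], [132, 235], [123, 204]]
top y [([427.3, 138.8], [418, 130, 20, 19, 293]), ([275.4, 149.0], [271, 144, 10, 12, 91]), ([229.3, 179.8], [223, 173, 13, 15, 159]), ([286.8, 199.0], [277, 188, 21, 23, 354])]
top r [([442.6, 4.4], [438, 0, 10, 12, 60]), ([483.8, 1.5], [480, 0, 10, 5, 35]), ([469.9, 53.9], [466, 33, 8, 40, 233]), ([447.7, 55.7], [444, 34, 11, 41, 228]), ([56.5, 75.3], [45, 51, 23, 46, 552]), ([170.1, 177.3], [163, 171, 15, 14, 149])]
top b [([417.1, 163.7], [376, 117, 82, 91, 4356])]
quad ((417.753173828125, 162.16612243652344), (64.72612762451172, 79.84825134277344), 16.886791229248047) [[404, 117], [376, 191], [438, 205], [433, 200], [441, 197], [457, 139]]
```

```bash
python3 - <<'E'
import pickle;from h import *
d=pickle.load(open("v0.pkl","rb"));t,s=d["top"],d["scene"]
P=lambda n,p,z:print(n,plane(*p,z).round(4))
for n,z in(("pin",.105),):
    P("pin top",(t,(229.3,179.8)),.112);P("drift top",(t,(170.1,177.3)),.112)
print("drift tri",tri(t,(170.1,177.3),s,(227.4,147.3)))
P("hole top",(t,(428,139)),.08);P("hole scene",(s,(410,285)),.08)
print("hole tri",tri(t,(427.6,139),s,(410,285)))
P("big top",(t,(286.8,199)),.1)
print("pin tri",tri(t,(229.3,179.8),s,(251.5,174)))
print("big tri",tri(t,(287.5,198.5),s,(262,191)))
# instrument top corners
for p in((404,117),(457,139)):P("corner",(t,p),.08)
for p in((409,257),(334,275),(442,300),(355,324)):P("sc corner",(s,p),.08)
E
```

```text
pin top [0.532  0.1192 0.112 ]
drift top [0.5392 0.228  0.112 ]
drift tri (array([0.54077004, 0.22968776, 0.10344419]), np.float64(0.000435772195600596))
hole top [ 0.6081 -0.2639  0.08  ]
hole scene [ 0.6107 -0.2638  0.08  ]
hole tri (array([ 0.60885036, -0.26359583,  0.08092796]), np.float64(0.0023283090936669906))
big top [0.4952 0.0138 0.1   ]
pin tri (array([0.5339117 , 0.11966837, 0.10365117]), np.float64(0.0013921284513806027))
big tri (array([0.49034358, 0.01366116, 0.15860682]), np.float64(0.002383587211946139))
corner [ 0.6528 -0.2195  0.08  ]
corner [ 0.6068 -0.3205  0.08  ]
sc corner [ 0.6555 -0.2206  0.08  ]
sc corner [ 0.5178 -0.1706  0.08  ]
sc corner [ 0.6315 -0.316   0.08  ]
sc corner [ 0.482  -0.2635  0.08  ]
```

Emit:
apply_moves(fingers=[1, 1, 1, 1, 1, 1, 1, 1, 1, 1], xyz=[[0, 0, 0], [0, 0, 0], [0, 0, 0], [0, 0, 0], [0, 0, 0], [0, 0, 0], [0, 0, 0], [0, 0, 0], [0, 0, 0], [0, 0, 0]], twist=[0.12, 0.12, 0.12, 0.12, 0.12, 0.12, 0.12, 0.12, 0.12, 0.086])

```text
clock: 0.93
position: [0.1894, 0.6475, 0.2221]
ee_rot: [0.666, 0.746, -0.0, 0.0]
contact_force: [-0.6, -1.3, -0.4]
finger_gap: 0.0877
finger_force: 0.0
```

```bash
cat > go.py <<'E'
import sys,numpy as np
from station import get_obs
from scipy.spatial.transform import Rotation as R
o=get_obs();r=R.from_quat(o["ee_rot"]);M=r.as_matrix()
print("clk",o["clock"].__round__(2),"pos",np.round(o["position"],4),"q",np.round(o["qpos"],2),"F",np.round(o["contact_force"],1),"gap",round(o["finger_gap"],4))
print("tool x",M[:,0].round(3),"y",M[:,1].round(3),"z",M[:,2].round(3))
if len(sys.argv)>3: print("tool delta",(M.T@(np.array(list(map(float,sys.argv[1:4])))-o["position"])).round(4))
E
python3 go.py 0.533 0.1195 0.19
```

```text
clk 0.93 pos [0.1894 0.6475 0.2221] q [-1.57  0.49  0.28  1.57 -0.14  1.11 -1.15] F [-0.6 -1.3 -0.4] gap 0.0877
tool x [-0.114  0.994 -0.001] y [ 0.994  0.114 -0.   ] z [-0.    -0.001 -1.   ]
tool delta [-0.5636  0.2813  0.0326]
```

Emit:
apply_moves(fingers=[1, 1, 1, 1, 1, 1, 1, 1, 1, 1], xyz=[[-0.028, 0.014, 0], [-0.028, 0.014, 0], [-0.028, 0.014, 0], [-0.028, 0.014, 0], [-0.028, 0.014, 0], [-0.028, 0.014, 0], [-0.028, 0.014, 0], [-0.028, 0.014, 0], [-0.028, 0.014, 0], [-0.028, 0.014, 0]], twist=[0, 0, 0, 0, 0, 0, 0, 0, 0, 0])

```text
clock: 1.77
position: [0.3625, 0.385, 0.2224]
ee_rot: [0.663, 0.748, -0.0, -0.0]
contact_force: [1.3, 0.1, 0.4]
finger_gap: 0.0878
finger_force: 0.0
```

```bash
python3 go.py 0.533 0.1195 0.19
```

```text
clk 1.77 pos [0.3625 0.385  0.2224] q [-1.25  0.24  0.38  1.92 -0.11  0.99 -0.71] F [1.3 0.1 0.4] gap 0.0878
tool x [-0.12   0.993 -0.   ] y [ 0.993  0.12  -0.   ] z [-0. -0. -1.]
tool delta [-0.284   0.1374  0.0324]
```

Emit:
apply_moves(fingers=[1, 1, 1, 1, 1, 1, 1, 1, 1, 1], xyz=[[-0.03, 0.015, 0], [-0.03, 0.015, 0], [-0.03, 0.015, 0], [-0.03, 0.015, 0], [-0.03, 0.015, 0], [-0.03, 0.015, 0], [-0.03, 0.015, 0], [-0.03, 0.015, 0.01], [-0.03, 0.015, 0.01], [-0.014, 0.002, 0.01]], twist=[0, 0, 0, 0, 0, 0, 0, 0, 0, 0])

```text
clock: 2.6
position: [0.5345, 0.1166, 0.1926]
ee_rot: [0.665, 0.747, 0.0, 0.001]
contact_force: [-0.1, 0.1, 0.7]
finger_gap: 0.0876
finger_force: 0.0
```

```bash
python3 go.py 0.533 0.1195 0.19; python3 - <<'E'
from station import get_obs, viewer
import cv2,pickle
for i in range(4):get_obs();
c=viewer.camera("wrist");o=get_obs();c["o"]=o;c2=viewer.camera("wrist")
pickle.dump((c2,o),open("w1.pkl","wb"));cv2.imwrite("pics/w1.png",c2["pixels"][:,:,::-1]);print(c2["mtx"].round(1),c2["T_tool_cam"].round(3))
E
python3 go.py .533 .1195 .19
```

```text
clk 2.6 pos [0.5345 0.1166 0.1926] q [-0.76  0.33  0.53  1.92 -0.2   0.94 -0.02] F [-0.1  0.1  0.7] gap 0.0876
tool x [-0.115  0.993 -0.002] y [0.993 0.115 0.002] z [ 0.002 -0.002 -1.   ]
tool delta [ 0.003  -0.0012  0.0025]
[[321.4   0.  276.5]
 [  0.  321.4 213.4]
 [  0.    0.    1. ]] [[ 0.     0.958  0.286  0.078]
 [ 1.    -0.     0.001 -0.   ]
 [ 0.001  0.286 -0.958 -0.162]
 [ 0.     0.     0.     1.   ]]
clk 2.7 pos [0.5318 0.1172 0.1911] q [-0.76  0.33  0.53  1.93 -0.2   0.94 -0.02] F [-0.2  0.7  0.6] gap 0.088
tool x [-0.114  0.993 -0.002] y [ 0.993  0.114 -0.003] z [-0.003 -0.003 -1.   ]
tool delta [0.0022 0.0014 0.0011]
```

View pics/w1.png

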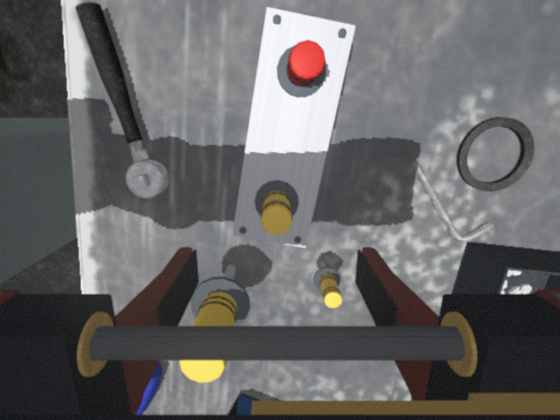

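The wrist view shows the pin between the fingers: flange at about (277,197), handle top centre at about (277,224). The drift is at (307,60).

```bash
python3 - <<'E'
import pickle;from h import *
from scipy.spatial.transform import Rotation as R
c,o=pickle.load(open("w1.pkl","rb"))
T=np.eye(4);T[:3,:3]=R.from_quat(o["ee_rot"]).as_matrix();T[:3,3]=o["position"]
c["cam_to_world"]=T@c["T_tool_cam"]
h=cv2.cvtColor(c["pixels"],cv2.COLOR_RGB2HSV);m=cv2.inRange(h[160:250,240:315],(15,100,60),(38,255,255));ys,xs=np.nonzero(m);print(xs.min()+240,xs.max()+240,ys.min()+160,ys.max()+160)
top=ys.max()+160;w=xs.max()-xs.min()+1
print(plane(c,((xs.min()+xs.max())/2+240,top-w/2),.128), plane(c,(277,202),.072),plane(c,(307,60),.128))
E
```

```text
261 291 191 234
[0.53088671 0.1215436  0.128     ] [0.53180993 0.11930226 0.072     ] [0.53857982 0.22901604 0.128     ]
```

Emit:
apply_moves(fingers=[1, 1, 1, 1, 1, 1, 1, 1, 1, 1], xyz=[[0.003, 0, 0.01], [0, 0, 0.015], [0, 0, 0.02], [0, 0, 0.02], [0, 0, 0.015], [0, 0, 0.012], [0, 0, 0.01], [0, 0, 0.005], [0, 0, 0], [0, 0, 0]], twist=[0, 0, 0, 0, 0, 0, 0, 0, 0, 0])

```text
clock: 3.53
position: [0.532, 0.1244, 0.0859]
ee_rot: [0.663, 0.748, 0.0, 0.0]
contact_force: [0.3, -0.0, -0.4]
finger_gap: 0.0876
finger_force: 0.0
```

Emit:
apply_moves(fingers=[0.6, 0.4, 0.3, 0.2, 0.1, 0.1, 0, 0, 0, 0], xyz=[[0, 0, 0], [0, 0, 0], [0, 0, 0], [0, 0, 0], [0, 0, 0], [0, 0, 0], [0, 0, 0], [0, 0, 0], [0, 0, 0], [0, 0, 0]], twist=[0, 0, 0, 0, 0, 0, 0, 0, 0, 0], squeeze=30)

```text
clock: 4.37
position: [0.5318, 0.124, 0.0856]
ee_rot: [0.663, 0.748, -0.0, -0.0]
contact_force: [0.8, -0.2, -0.5]
finger_gap: 0.0247
finger_force: 0.0
```

```bash
python3 go.py 0.532 0.12 0.082
```

```text
clk 4.37 pos [0.5318 0.124  0.0856] q [-0.7   0.48  0.45  2.01 -0.31  0.73  0.06] F [ 0.8 -0.2 -0.5] gap 0.0247
tool x [-0.12   0.993 -0.   ] y [ 0.993  0.12  -0.   ] z [-0. -0. -1.]
tool delta [-0.004  -0.0002  0.0036]
```

Emit:
apply_moves(fingers=[0.4, 0.4, 0.4, 0.4, 0.2, 0, 0, 0, 0, 0], xyz=[[0, 0, 0], [0, 0, 0], [-0.004, 0, 0.003], [0, 0, 0], [0, 0, 0], [0, 0, 0], [0, 0, 0], [0, 0, 0], [0, 0, 0], [0, 0, 0]], twist=[0, 0, 0, 0, 0, 0, 0, 0, 0, 0], squeeze=30)

```text
clock: 5.2
position: [0.5322, 0.1201, 0.0826]
ee_rot: [0.663, 0.748, -0.0, -0.0]
contact_force: [0.4, 0.2, -1.5]
finger_gap: 0.0236
finger_force: 30.0
```

Emit:
apply_moves(fingers=[0, 0, 0, 0, 0, 0, 0, 0, 0, 0], xyz=[[0, 0, 0], [0, 0, 0], [0, 0, 0], [0, 0, 0], [0, 0, 0], [0, 0, 0], [0, 0, -0.002], [0, 0, -0.004], [0, 0, -0.008], [0, 0, -0.01]], twist=[0, 0, 0, 0, 0, 0, 0, 0, 0, 0])

```text
clock: 6.03
position: [0.532, 0.1199, 0.1071]
ee_rot: [0.663, 0.748, -0.0, -0.0]
contact_force: [0.1, 0.1, -1.1]
finger_gap: 0.024
finger_force: 30.0
```

```bash
python3 go.py 0.532 0.12 0.27
```

```text
clk 6.03 pos [0.532  0.1199 0.1071] q [-0.71  0.44  0.47  1.99 -0.28  0.77  0.05] F [ 0.1  0.1 -1.1] gap 0.024
tool x [-0.12   0.993 -0.   ] y [ 0.993  0.12  -0.001] z [-0.001 -0.    -1.   ]
tool delta [ 1.000e-04 -1.000e-04 -1.629e-01]
```

Gripped: the gap is 24 mm at 30 N, and the wrist carries the pin's weight of about 1 N. Lift on.

Emit:
apply_moves(fingers=[0, 0, 0, 0, 0, 0, 0, 0, 0, 0], xyz=[[0, 0, -0.012], [0, 0, -0.016], [0, 0, -0.02], [0, 0, -0.02], [0, 0, -0.02], [0, 0, -0.02], [0, 0, -0.02], [0, 0, -0.016], [0, 0, -0.012], [0, 0, -0.006]], twist=[0, 0, 0, 0, 0, 0, 0, 0, 0, 0])

```text
clock: 6.87
position: [0.5331, 0.12, 0.2716]
ee_rot: [0.664, 0.748, 0.002, 0.001]
contact_force: [-0.2, 0.3, -0.8]
finger_gap: 0.0237
finger_force: 30.0
```

```bash
python3 go.py 0.609 -0.264 0.26
```

```text
clk 6.87 pos [0.5331 0.12   0.2716] q [-0.8   0.23  0.56  1.84 -0.14  1.1  -0.07] F [-0.2  0.3 -0.8] gap 0.0237
tool x [-0.119  0.993  0.001] y [0.993 0.119 0.004] z [ 0.003  0.002 -1.   ]
tool delta [-0.3903  0.0295  0.0112]
```

Emit:
apply_moves(fingers=[0, 0, 0, 0, 0, 0, 0, 0, 0, 0], xyz=[[-0.012, 0.001, 0], [-0.02, 0.001, 0], [-0.025, 0.002, 0], [-0.025, 0.002, 0], [-0.025, 0.002, 0], [-0.025, 0.002, 0], [-0.025, 0.002, 0], [-0.025, 0.002, 0], [-0.025, 0.002, 0], [-0.025, 0.002, 0]], twist=[0, 0, 0, 0, 0, 0, 0, 0, 0, 0])

```text
clock: 7.7
position: [0.5772, -0.1104, 0.268]
ee_rot: [0.664, 0.748, -0.001, -0.0]
contact_force: [-0.4, 0.2, -1.0]
finger_gap: 0.0236
finger_force: 30.0
```

Emit:
apply_moves(fingers=[0, 0, 0, 0, 0, 0, 0, 0, 0, 0], xyz=[[-0.025, 0.002, 0], [-0.025, 0.002, 0], [-0.025, 0.002, 0.003], [-0.025, 0.002, 0.003], [-0.025, 0.002, 0.003], [-0.02, 0.002, 0.003], [-0.013, 0, 0], [0, 0, 0], [0, 0, 0], [0, 0, 0]], twist=[0, 0, 0, 0, 0, 0, 0, 0, 0, 0])

```text
clock: 8.53
position: [0.6088, -0.2622, 0.2565]
ee_rot: [0.663, 0.749, 0.0, -0.0]
contact_force: [0.3, 0.6, -0.4]
finger_gap: 0.0234
finger_force: 30.0
```

```bash
python3 - <<'E'
from station import get_obs, viewer
import cv2,pickle,numpy as np
o=get_obs();d={"o":o}
for n in("scene","top"):
    c=viewer.camera(n);d[n]=c;
s=d["scene"]["pixels"][150:380,300:500,::-1];t=d["top"]["pixels"][60:290,330:530,::-1]
cv2.imwrite("pics/c2.png",cv2.resize(np.hstack([s,t]),None,fx=2,fy=2));pickle.dump(d,open("v2.pkl","wb"))
E
python3 go.py .609 -.264 .195
```

```text
clk 8.63 pos [ 0.6091 -0.2618  0.2567] q [-0.13  0.49  0.65  1.58 -0.31  1.18  0.7 ] F [-0.4 -0.4 -1.6] gap 0.0238
tool x [-0.122  0.993  0.001] y [0.993 0.122 0.   ] z [ 0.     0.001 -1.   ]
tool delta [-0.0022 -0.0004  0.0617]
```

View pics/c2.png

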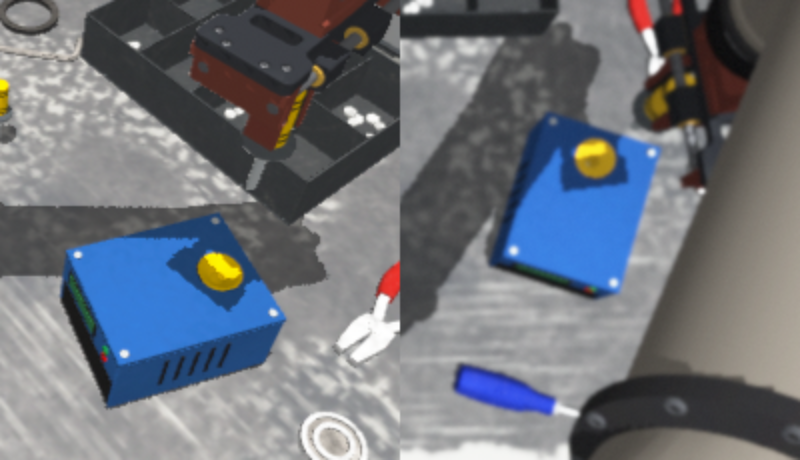

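The hole is free at (410,286) in the scene view. The pin hangs upright in the fingers with its tip at about scene (427,243). I'll check the tip's position on the plane at its height.

```bash
python3 - <<'E'
import pickle;from h import *
d=pickle.load(open("v2.pkl","rb"));s=d["scene"];t=d["top"]
print(plane(s,(427,243),.191),plane(s,(431,229),.22))
for n in d:
    if n!="o":
        print(n,[b for b in blobs(d[n],"y")[1]])
g=plane(s,(410,285.5),.08);print(g,plane(t,(427.5,139),.08))
E
```

```text
[ 0.61421524 -0.26381755  0.191     ] [ 0.61593191 -0.2610235   0.22      ]
scene [([261.7, 203.6], [253, 185, 18, 39, 610]), ([299.5, 198.3], [296, 190, 8, 18, 135]), ([445.0, 209.9], [437, 195, 16, 30, 107]), ([409.5, 285.5], [399, 276, 22, 20, 329])]
top [([474.5, 99.4], [472, 97, 6, 6, 26]), ([464.9, 102.2], [463, 99, 5, 7, 24]), ([457.9, 111.6], [453, 104, 11, 15, 101]), ([427.2, 138.5], [418, 130, 20, 18, 289]), ([275.4, 149.0], [271, 144, 10, 12, 92]), ([286.7, 199.0], [277, 188, 21, 23, 356])]
[ 0.60988905 -0.2644663   0.08      ] [ 0.60807798 -0.26294924  0.08      ]
```

Emit:
apply_moves(fingers=[0, 0, 0, 0, 0, 0, 0, 0, 0, 0], xyz=[[-0.002, 0, 0.01], [0, 0, 0.015], [0, 0, 0.02], [0, 0, 0.02], [0, 0, 0.015], [0, 0, 0.01], [0, 0, 0.008], [0, 0, 0.004], [0, 0, 0], [0, 0, 0]], twist=[0, 0, 0, 0, 0, 0, 0, 0, 0, 0])

```text
clock: 9.47
position: [0.6093, -0.2657, 0.1552]
ee_rot: [0.663, 0.748, 0.0, 0.0]
contact_force: [0.7, -0.9, -0.0]
finger_gap: 0.024
finger_force: 30.0
```

```bash
python3 - <<'E'
from station import get_obs, viewer
import cv2,pickle,numpy as np
c=viewer.camera("scene");cv2.imwrite("pics/c3.png",cv2.resize(c["pixels"][200:350,330:480,::-1],None,fx=4,fy=4))
E
python3 go.py .608 -.2635 .096
```

```text
clk 9.52 pos [ 0.6095 -0.2658  0.1555] q [-0.09  0.59  0.6   1.67 -0.38  1.    0.76] F [ 0.5  0.5 -1.5] gap 0.0235
tool x [-0.12   0.993 -0.001] y [0.993 0.12  0.001] z [ 0.001 -0.    -1.   ]
tool delta [ 0.0025 -0.0013  0.0595]
```

View pics/c3.png

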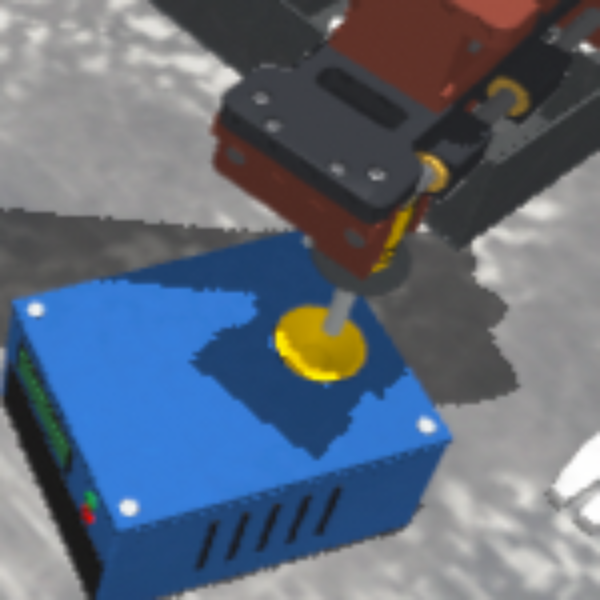

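The tip is just above the funnel at crop (335,330), which is scene (413.7,282.5). It sits slightly right of the hole centre at crop (321,343). I'll measure the offset.

```bash
python3 - <<'E'
import pickle;from h import *
s=pickle.load(open("v2.pkl","rb"))["scene"]
print(plane(s,(413.7,282.5),.0895),plane(s,(410.2,285.6),.08))
E
```

```text
[ 0.6131185  -0.26721016  0.0895    ] [ 0.61001314 -0.26481055  0.08      ]
```

Emit:
apply_moves(fingers=[0, 0, 0, 0, 0, 0, 0, 0, 0, 0], xyz=[[0.003, -0.003, 0], [0, 0, 0], [0, 0, 0.004], [0, 0, 0.005], [0, 0, 0.005], [0, 0, 0.005], [0, 0, 0.005], [0, 0, 0.005], [0, 0, 0.004], [0, 0, 0.003]], twist=[0, 0, 0, 0, 0, 0, 0, 0, 0, 0])

```text
clock: 10.35
position: [0.6059, -0.263, 0.1181]
ee_rot: [0.663, 0.748, -0.0, 0.0]
contact_force: [0.4, 0.4, 0.5]
finger_gap: 0.0235
finger_force: 30.0
```

```bash
python3 go.py .608 -.2635 .096
```

```text
clk 10.35 pos [ 0.6059 -0.263   0.1181] q [-0.08  0.62  0.57  1.71 -0.41  0.93  0.78] F [0.4 0.4 0.5] gap 0.0235
tool x [-0.12   0.993 -0.   ] y [0.993 0.12  0.   ] z [ 0. -0. -1.]
tool delta [-0.0007  0.002   0.0221]
```

The tip is about 28 mm down in the bore with no side force. Push on.

Emit:
apply_moves(fingers=[0, 0, 0, 0, 0, 0, 0, 0, 0, 0], xyz=[[0, 0, 0.003], [0, 0, 0.003], [0, 0, 0.003], [0, 0, 0.003], [0, 0, 0.003], [0, 0, 0.003], [0, 0, 0.003], [0, 0, 0.002], [0, 0, 0], [0, 0, 0]], twist=[0, 0, 0, 0, 0, 0, 0, 0, 0, 0])

```text
clock: 11.18
position: [0.6059, -0.263, 0.0955]
ee_rot: [0.663, 0.748, 0.0, 0.0]
contact_force: [2.8, -1.1, 0.5]
finger_gap: 0.0235
finger_force: 30.0
```

```bash
python3 - <<'E'
from station import viewer
import cv2
c=viewer.camera("scene");cv2.imwrite("pics/c4.png",cv2.resize(c["pixels"][220:370,300:470,::-1],None,fx=4,fy=4))
E
python3 go.py
```

```text
clk 11.23 pos [ 0.6059 -0.263   0.0956] q [-0.07  0.65  0.56  1.72 -0.42  0.89  0.79] F [ 2.7 -1.3  0.3] gap 0.0237
tool x [-0.12   0.993 -0.   ] y [0.993 0.12  0.   ] z [ 0. -0. -1.]
```

View pics/c4.png

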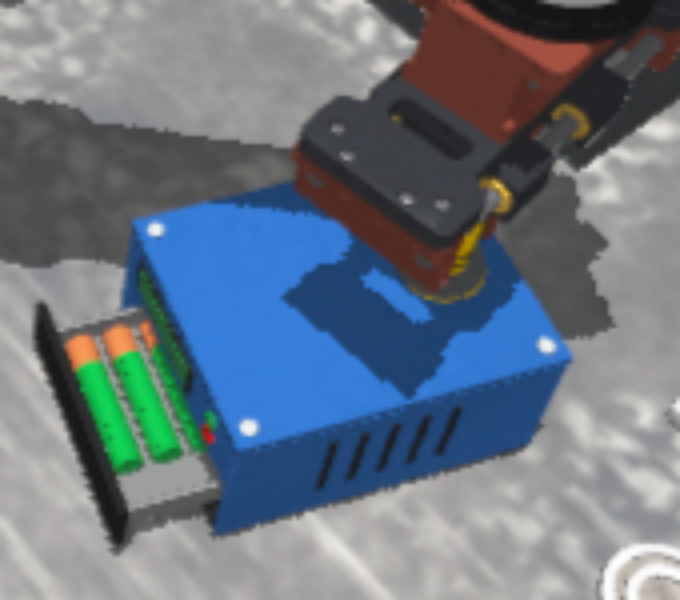

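The tray is out (crop (80,430)). Now release gently, let the spring settle the pin, then rise.

Emit:
apply_moves(fingers=[0.3, 0.35, 0.4, 0.5, 0.6, 0.7, 0.8, 0.9, 1, 1], xyz=[[0, 0, 0], [0, 0, 0], [0, 0, 0], [0, 0, 0], [0, 0, 0], [0, 0, 0], [0, 0, 0], [0, 0, 0], [0, 0, 0], [0, 0, 0]], twist=[0, 0, 0, 0, 0, 0, 0, 0, 0, 0], squeeze=5)

```text
clock: 12.07
position: [0.6056, -0.2629, 0.0956]
ee_rot: [0.663, 0.748, -0.0, -0.0]
contact_force: [0.2, 0.3, -0.2]
finger_gap: 0.0783
finger_force: 0.0
```

Emit:
apply_moves(fingers=[1, 1, 1, 1, 1, 1, 1, 1, 1, 1], xyz=[[0, 0, 0], [0, 0, 0], [0, 0, 0], [0, 0, 0], [0, 0, 0], [0, 0, 0], [0, 0, 0], [0, 0, 0], [0, 0, -0.004], [0, 0, -0.006]], twist=[0, 0, 0, 0, 0, 0, 0, 0, 0, 0])

```text
clock: 12.9
position: [0.6053, -0.2627, 0.1055]
ee_rot: [0.663, 0.748, -0.0, -0.001]
contact_force: [0.3, -0.2, -0.5]
finger_gap: 0.0876
finger_force: 0.0
```

Emit:
apply_moves(fingers=[1, 1, 1, 1, 1, 1, 1, 1, 1, 1], xyz=[[0, 0, -0.01], [0, 0, -0.015], [0, 0, -0.02], [0, 0, -0.02], [0, 0, -0.02], [0, 0, -0.02], [0, 0, -0.015], [0, 0, -0.01], [0, 0, 0], [0, 0, 0]], twist=[0, 0, 0, 0, 0, 0, 0, 0, 0, 0])

```text
clock: 13.73
position: [0.6058, -0.2629, 0.2361]
ee_rot: [0.663, 0.748, 0.0, 0.0]
contact_force: [-0.2, -0.2, 0.4]
finger_gap: 0.0879
finger_force: 0.0
```

```bash
python3 - <<'E'
from station import viewer
import cv2
c=viewer.camera("scene");cv2.imwrite("pics/c5.png",cv2.resize(c["pixels"][180:370,290:480,::-1],None,fx=3,fy=3))
E
python3 go.py
```

```text
clk 13.78 pos [ 0.6053 -0.2626  0.2351] q [-0.13  0.5   0.64  1.61 -0.32  1.14  0.71] F [-0.   1.  -0.5] gap 0.0881
tool x [-0.12   0.993  0.001] y [ 0.993  0.12  -0.001] z [-0.001  0.    -1.   ]
```

View pics/c5.png

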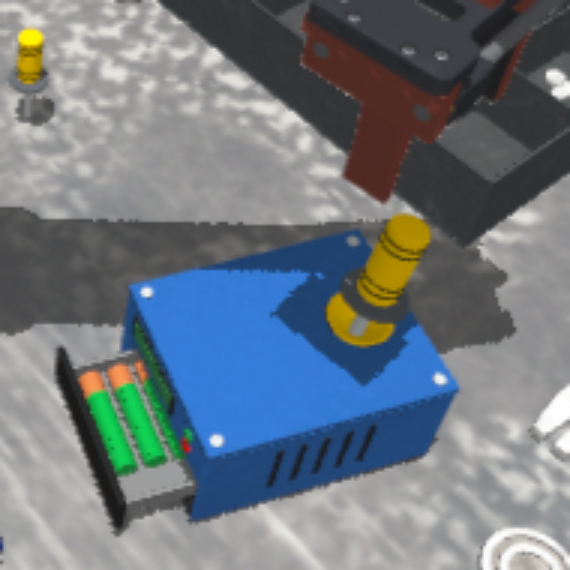

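The tray is out, and the pin stands in the hole leaning a little (handle at crop (397,255)). The gripper is well clear, so I'll hand in.

```bash
python3 -c "
from station import manip
print(manip.sign_off())"
```

```text
the job is handed in; nothing more can be done
None
```

I handed the job in at about 14 s: the last picture shows the tray sprung out and the yellow pin standing in the hole with a slight lean; the gripper was clear, and I saw no contact with the drift, ratchet or screwdriver (the sign-off gave no verdict).

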